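# Load a sharpening stone into a sprung stone holder

## Task

Clamp the sharpening stone flat in the sprung holder: hold it tilted, push its low end under the lip of one jaw and press that jaw back without ramming it to its stop, then lower the other end past the other jaw's lip on to the bed. Ease the stone back, without letting the jaw snap, until both springs hold it in the middle, then let go. Leave the scourer, the salt shaker and the tumbler where they are.

Things in the scene. Friction and masses are not known exactly. Their poses are not given: they have to be found in the camera images.
- whetstone: Sharpening stone, a plain two-layer block (grey below, reddish-brown on top), 150 (own x) x 56 (own y) x 22 (own z) mm, about 0.4 kg (0.3 to 0.46); lies flat on the worktop at the start. Both ends are alike. Origin: centre of its underside.
- holder: Fixed stone holder: black bar 250 mm long on two 86 mm wide cross feet. Origin: centre of its underside, on the worktop; x runs along it from near jaw to far jaw and points away from the robot (within 0.5 rad), z up. An aluminium bed bar (34 mm wide, 234 mm long) on it carries the two sprung jaws and a post (top 50 mm above the worktop) behind each. Beside the bed, fingers can reach down.
- bed_mid (a point): Point of the holder 30 mm above its origin, at the height of the bed (top of the bed bar). The bed bar with both jaws is set up to 6 mm either way along x from this point; this shift is not measured and differs each time, so find the jaws by touch or sight. At rest the jaw faces stand 140 mm apart, 70 mm either side of the middle of the bed bar, their lip edges 130 mm apart.
- near_jaw (a joint): Outward slide (m) of the jaw at the holder's -x end, nearer the robot: 0 at rest, stop at 0.026. Its spring gives 3 N at rest plus 0.7 N per mm. Steel plate 50 mm wide, 10 mm thick, upright inner face; along its top a square lip juts 5 mm inward, underside 26 mm and top 32 mm above the bed. Clamped in the middle, both jaws read about 0.005.
- far_jaw (a joint): The same, mirrored, at the holder's +x end; slides toward +x. For the stone to pass the second lip the first jaw must be held back 17 to 21 mm (about 15 to 18 N); past 22 mm counts as ramming. Returning faster than 0.3 m/s counts as snapping.
- scourer: Bystander: black washing-up sponge, 60x89x22 mm, lying flat; origin at the centre of its underside.
- salt_shaker: Bystander: clear salt shaker with a purple top, 60 mm across, 99 mm high, upright; origin at the centre of its underside.
- tumbler: Bystander: clear drinking glass, 61 mm across, 82 mm high, upright; origin at the centre of its underside.

How it is judged:
On the way, in this order (a step that is already met when the one before it is completed fails the run):
1. one jaw is pressed back more than 10 mm while the stone is still tilted more than 5 degrees (angle between whetstone's own z axis and vertical above 0.087 rad and value of joint any of near_jaw, far_jaw above 0.01 m), for 0.1 s.
2. the stone lies level in the holder with that jaw still pressed back more than 10 mm (angle between whetstone's own z axis and vertical below 0.06 rad and z of whetstone in the frame of holder below 0.035 m and value of joint any of near_jaw, far_jaw above 0.01 m), for 0.1 s.
At the end, for the whole second after the job is handed in: The stone lies flat on the bed (underside 27 to 33 mm above the holder's underside, level within 0.05 rad, along the holder within 0.1 rad, within 10 mm sideways of its middle line), clamped in the middle: each jaw reads between 1 and 9 mm; it is at rest (z of whetstone in the frame of holder between 0.027 and 0.033 m and y of whetstone in the frame of holder between -0.01 and 0.01 m and angle between whetstone's own z axis and vertical below 0.05 rad and angle between the x axis of whetstone and the x axis of holder, either way round below 0.1 rad and value of joint near_jaw between 0.001 and 0.009 m and value of joint far_jaw between 0.001 and 0.009 m and linear speed of whetstone below 0.02 m/s); the robot touches nothing.
It fails at once if a jaw is rammed: pressed back more than 22 mm (over about 18 N) (value of joint any of near_jaw, far_jaw above 0.022 m).
It fails at once if a jaw snaps back: it returns faster than 0.3 m/s (velocity of joint any of near_jaw, far_jaw below -0.3 m/s).
It fails at once if the scourer, salt shaker or tumbler is moved by more than 25 mm (distance of any of scourer, salt_shaker, tumbler from where it was at the start of the episode above 0.025 m).
It also fails if it takes over 56 s, if anything falls off the work surface, if the arm or the gripper's body presses on something with over 40 N, if the wrist force passes 120 N, or if a joint passes its speed limit or range.

## Robot

A 7-joint arm with a two-finger parallel gripper is mounted at the origin on a cart in front of the work surface, level with it; the furniture and walls round the work are solid. World frame = base frame: x ahead of the robot, y to its left, z up, the work surface at z = 0. Lengths are in m, angles in rad, forces in N, time in s.
With the tool pointing down it reaches from about 0.425 to 0.925 m from the base axis. Payload 6.8 kg.
Tool frame: the origin (TCP) lies at the very end of the fingers, on their centre line; the grasp point (between the pads) lies 19 mm behind it; z points along the fingers, y is the line along which they close (so a half turn about z gives the same grasp; the last joint's range is limited). The gripper opens to 85 mm and grips with 20 to 120 N. Pads are 22 mm wide; open, the fingers measure 114 mm over their backs; the gripper's body (76 mm by 85 mm) begins 54 mm behind the grasp point. The pads swing forward as they close: fully open they stand 13 mm farther back than shut.
Start: joints at [1.103, 0.477, 0.022, 1.555, -0.011, 1.109, -0.083], TCP at [0.238, -0.632, 0.231] pointing down, gripper open.
Joint ranges: [-2.96, 2.96], [-0.34, 2.1], [-1.41, 1.46], [0.24, 2.44], [-1.37, 4.51], [0.17, 1.92], [-2.96, 2.96]. Speed limits (rad/s): [2.39, 2.39, 3.14, 3.14, 3.14, 3.14, 3.14].

## Interface

Orientations are given as a unit quaternion [w, x, y, z].
In Python, from station import telemetry, viewer, job, search_frame, cut_out gives the robot as it stands. The module is installed in compiled form; this text tells all that it offers.
- The arm moves only by the shell command python3 -m crank 'ROWS' [FORCE]. ROWS is JSON, a list of rows, each an object with "delta_rot": the turn, a rotation vector about the tool's x, y, z in degrees, a list of three; "xyz": the shift along the tool's x, y, z in m, a list of three; "fingers": the gripper command: -1 is fully open, 1 is shut, values between are in proportion. In form: [{"delta_rot": [ax, ay, az], "xyz": [dx, dy, dz], "fingers": fingers}, ...]. A call has 1 to 10 rows; each row is the pose to reach, as a shift and turn from the pose commanded when the call began, along the tool's axes at that moment; what a row does not reach only later rows make up. A row lasts 1/10 s, in which the tool goes at most 50 mm and 8.59 degrees, less where a joint would pass 70% of its speed; a pose out of reach is approached as far as the arm can. A call with a gripper value outside its range is refused whole. The fingers move at their own pace and stop on an object; FORCE is the grip in N (left out, the last holds). Time passes only in rows, so rows that repeat a pose let the fingers close. It gives the time, the measured TCP pose, the force, the opening and the grip force at its end, in the units of the state.
- telemetry.get_obs(): the state, without advancing time (a new reading comes with each control period).
- viewer.read_camera(name): name is "side" or "top"; returns a dict with "img" (400x640x3 uint8, red, green, blue), "fx", "fy", "cx", "cy" (pixels), "origin" and "rotation" of the camera in the world. Camera axes: x right, y up, looking along -z (the intrinsics and any distortion apply to the point x, -y, -z); pixel columns grow to the right and rows downward; lengths in m; the calibration is good to about 2 mm. A picture is of the moment at which its call begins. There is no depth.
- job.hand_in(): hands the job in; it is judged then, once.
Trained networks look in the newest picture that a camera, given by its name, has taken for a name from the list of things; names that differ only in an ending like _2 or _b are one class to them, and where a whole thing is asked for, a point or a joint stands for the part that bears it (a point fixed in the world has none). Each returns a list of dicts, best first, with "score" (0 to 1); they miss things now and then, are a little off and sometimes report something else, mostly with a low value. They report only what shows in the picture. A call takes as long as a camera call.
- search_frame(camera, thing): "pixel" ([column, row] in pixels, amid what is visible of it).
- cut_out(camera, thing): "pixels" (400x640 bool, what is visible of it) and "pixel" ([column, row] in pixels, amid what is visible of it).
The state is a dict: "t": time; "q": joint angles; "joint_vel": joint speeds; "joint_torque": joint torques, N m; "eef_pos": TCP position; "tool_rot": TCP orientation; "contact_force": force on the tool from outside, world axes, zero at the start; "torque": the same for the moment, N m; "gripper_width": opening from 0.0 (shut) to 1.0 (fully open); "grasp_force": force on a finger pad.
Only numpy, scipy, OpenCV 4.12 (cv2) and the standard library are available. Lean on these libraries where they do the work, as an engineer would, in place of code of your own. Each camera call takes 0.05 s, during which the arm holds its last target. There are 200 camera calls.

## Working session

There is one attempt and no reset: what is moved stays moved. The work goes in short steps, Python scripts to look and compute and a shell command to move; the robot and the scene stay as the last step left them, time stands still between calls to the robot, and variables do not carry over. Pictures are saved under pics/ and viewed, at most 10 in all, crops included, and the job is handed in when it is done.

```bash
mkdir -p pics; cat > h.py <<'E'
import numpy as np, cv2
from scipy.spatial.transform import Rotation as R
from station import telemetry, viewer, job, search_frame, cut_out
def rot(c):
    r=np.array(c["rotation"],float)
    return r if r.shape==(3,3) else R.from_quat(np.r_[r[1:],r[0]]).as_matrix()
def ray(c,px):
    d=np.array([(px[0]-c["cx"])/c["fx"],-(px[1]-c["cy"])/c["fy"],-1.])
    return np.array(c["origin"]),rot(c)@d
def at_z(c,px,z):
    o,d=ray(c,px); return o+d*(z-o[2])/d[2]
def proj(c,p):
    v=rot(c).T@(np.array(p)-c["origin"]); return np.array([c["cx"]+c["fx"]*v[0]/-v[2],c["cy"]-c["fy"]*v[1]/-v[2]])
def outline(c,mask,z):
    cs,_=cv2.findContours(mask.astype(np.uint8),0,2); k=max(cs,key=cv2.contourArea)[:,0,:]
    p=np.array([at_z(c,q,z)[:2] for q in k])*1000
    (x,y),(w,h),a=cv2.minAreaRect(p.astype(np.float32)); 
    if w<h: w,h,a=h,w,a-90
    return x,y,w,h,a
def tool():
    s=telemetry.get_obs(); q=s["tool_rot"]; return s,R.from_quat(np.r_[q[1:],q[0]])
E
python3 - <<'E'
from h import *
np.set_printoptions(precision=4,suppress=True)
s,T=tool(); print(s["t"],s["eef_pos"],T.as_matrix())
for n in("top","side"):
    c=viewer.read_camera(n); print(n,{k:v for k,v in c.items() if k!="img"})
    cv2.imwrite(f"pics/{n}0.png",c["img"][:,:,::-1])
    for t,z in(("whetstone",.022),("holder",.04),("near_jaw",.062),("far_jaw",.062),("scourer",.022),("salt_shaker",.05),("tumbler",.04)):
        for r in cut_out(n,t)[:2]:
            print(n,t,round(r["score"],2),r["pixel"],at_z(c,r["pixel"],z)[:2],np.array(outline(c,r["pixels"],z)))
E
```

```text
0.0 [ 0.2374 -0.6312  0.2303] [[ 0.936   0.3521 -0.0008]
 [ 0.3521 -0.936   0.0016]
 [-0.0001 -0.0018 -1.    ]]
top {'fx': 455.47753482059005, 'fy': 455.47753482059005, 'cx': 321.5191443492247, 'cy': 201.7421857362578, 'origin': array([0.451 , 0.1812, 1.1445]), 'rotation': array([ 0.7165,  0.031 , -0.023 , -0.6965])}
top whetstone 0.67 [274.7, 208.9] [0.5158 0.3104] [512.2112 309.0678 149.2355  59.4462  -6.3961]
top holder 0.6 [446.6, 213.5] [ 0.5153 -0.1085] [ 447.827  -122.1256   83.4241   41.9227   76.286 ]
top near_jaw 0.63 [454.5, 225.0] [ 0.4873 -0.1215] [ 483.5249 -128.887    51.928    31.4065  -62.0431]
top far_jaw 0.51 [459.7, 163.8] [ 0.6339 -0.133 ] [ 630.9272 -128.9201   52.5402   14.4816  -88.4469]
top scourer 0.96 [367.5, 242.3] [0.4402 0.0797] [437.7043  79.1184  88.5641  61.8043 -84.4103]
top salt_shaker 0.63 [221.9, 171.1] [0.6025 0.4388] [601.6323 436.4217  74.1503  56.5584  61.6266]
top tumbler 0.73 [209.1, 241.5] [0.4313 0.4645] [424.0579 466.7165  77.783   60.2748 -88.3317]
side {'fx': 473.35235566765425, 'fy': 473.35235566765425, 'cx': 324.8112420596005, 'cy': 1
[... 223 characters left out ...]
e holder 0.64 [334.4, 331.5] [ 0.4686 -0.1515] [ 444.0133 -139.4795   82.7754   46.211   -71.1523]
side near_jaw 0.83 [336.1, 319.4] [ 0.4792 -0.1332] [ 481.5789 -134.133    53.4189   21.274   -88.2841]
side far_jaw 0.68 [399.5, 294.6] [ 0.629  -0.1299] [ 627.9271 -133.9133   52.9008   17.3737  -88.6609]
side far_jaw 0.15 [318.2, 313.3] [ 0.4474 -0.1077] [ 438.3192 -153.8311   62.8034   25.0917  -73.9036]
side scourer 0.85 [288.7, 251.2] [0.433  0.0668] [433.3223  73.7851  93.7521  59.4647 -86.158 ]
side salt_shaker 0.64 [306.6, 110.5] [0.6033 0.431 ] [601.4577 435.2237 124.4893  57.4312  71.9017]
side tumbler 0.56 [240.9, 120.1] [0.426  0.4701] [423.6224 463.7994 118.6282  61.4931 -89.7507]
```

View pics/top0.png

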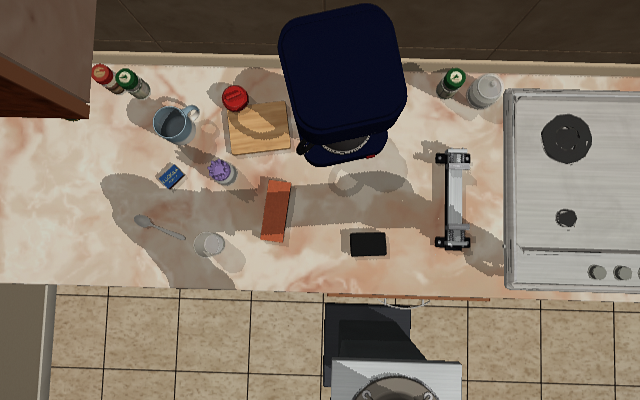

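View pics/side0.png

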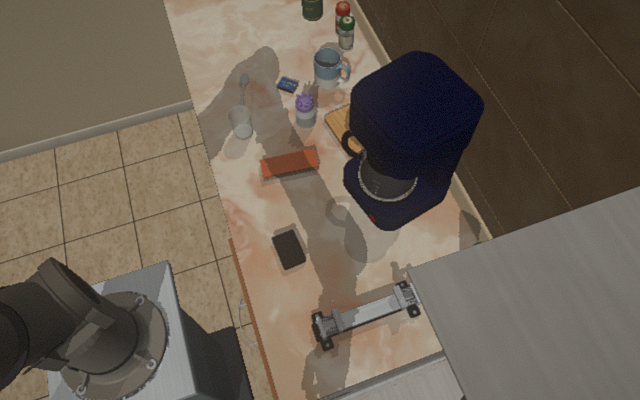

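The top view shows the stone at about (275,210), the holder at (452,200) with its near jaw at the bottom, and the scourer at (367,243). The shaker is at (222,171) and the tumbler at (209,243). The side view agrees, with the holder around (365,312). Next I overlay a model on the holder and stone to refine their poses.

```bash
cat > ov.py <<'E'
from h import *
# optimise holder yaw/pos from jaw outlines; overlay
def overlay(mx,my,yaw,sx,sy,syaw,name):
    out=[]
    for n,(c0,c1,r0,r1) in {"top":(425,490,140,260),"side":(305,430,275,355)}.items():
        c=viewer.read_camera(n); k=5 if n=="top" else 3.2
        im=cv2.resize(c["img"][r0:r1,c0:c1,::-1],None,fx=k,fy=k,interpolation=cv2.INTER_CUBIC)
        def poly(pts,z,col):
            ca,sa=np.cos(yaw),np.sin(yaw)
            q=[(proj(c,[mx+ca*x-sa*y,my+sa*x+ca*y,z])-[c0,r0]+.5)*k for x,y in pts]
            cv2.polylines(im,[np.int32(q)],True,col,1,cv2.LINE_AA)
        b=lambda x0,x1,h:[(x0,-h),(x1,-h),(x1,h),(x0,h)]
        poly(b(.065,.080,.025),.062,(0,0,255)); poly(b(-.080,-.065,.025),.062,(0,255,0)); poly(b(-.117,.117,.017),.03,(255,0,0))
        out.append(im)
    H=max(i.shape[0] for i in out)
    out=[cv2.copyMakeBorder(i,0,H-i.shape[0],0,4,cv2.BORDER_CONSTANT) for i in out]
    cv2.imwrite(name,np.hstack(out))
E
python3 - <<'E'
from ov import *
overlay(.556,-.1315,.0,0,0,0,"pics/ov1.png")
E
```

```text
(no output)
```

View pics/ov1.png

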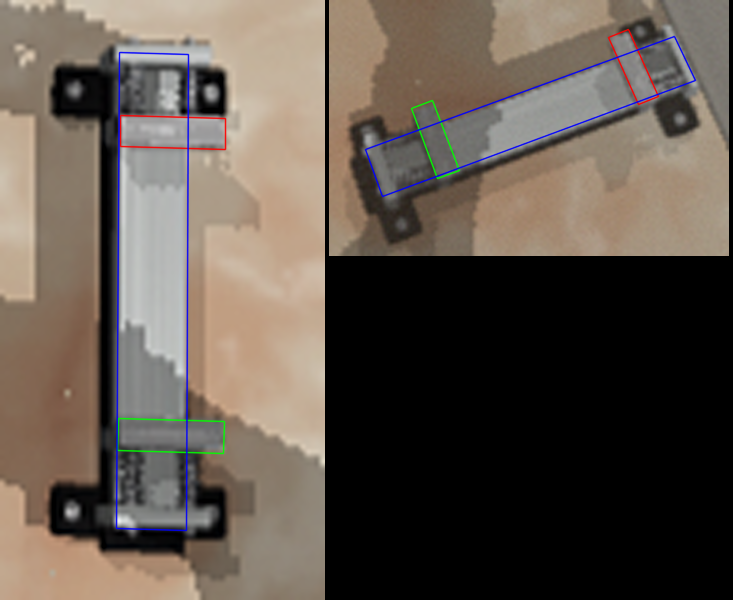

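```bash
python3 -m crank '[{"delta_rot":[0,0,8],"xyz":[0.037,-0.034,0],"fingers":-1},{"delta_rot":[0,0,16],"xyz":[0.073,-0.068,0],"fingers":-1},{"delta_rot":[0,0,24],"xyz":[0.11,-0.102,0],"fingers":-1},{"delta_rot":[0,0,26.7],"xyz":[0.146,-0.136,0],"fingers":-1},{"delta_rot":[0,0,26.7],"xyz":[0.183,-0.17,0],"fingers":-1},{"delta_rot":[0,0,26.7],"xyz":[0.22,-0.204,0],"fingers":-1},{"delta_rot":[0,0,26.7],"xyz":[0.256,-0.238,0],"fingers":-1},{"delta_rot":[0,0,26.7],"xyz":[0.293,-0.272,0],"fingers":-1},{"delta_rot":[0,0,26.7],"xyz":[0.33,-0.306,0],"fingers":-1},{"delta_rot":[0,0,26.7],"xyz":[0.366,-0.34,0],"fingers":-1}]' 60; cat > go.py <<'E'
from h import *
import sys
# python3 go.py x y z yawdeg [pitchdeg]: target TCP; prints rotvec & shift in tool axes from measured pose
a=[float(v) for v in sys.argv[1:]]; s,T=tool(); p=a[4] if len(a)>4 else 0
Tg=R.from_euler("z",a[3],degrees=True)*R.from_euler("y",p,degrees=True)*R.from_euler("x",180,degrees=True)
print("t",round(s["t"],2),"pos",np.round(s["eef_pos"],4),"F",np.round(s["contact_force"],1),"M",np.round(s["torque"],2))
print("shift",np.round(T.inv().apply(np.array(a[:3])-s["eef_pos"]),4),"turn",np.round((T.inv()*Tg).as_rotvec(degrees=True),2))
E
python3 go.py .511 .310 .12 -6.1
```

```text
t: 1.9
eef_pos: [0.4613, -0.1829, 0.2318]
tool_rot: [0.0, 0.999, -0.053, 0.001]
contact_force: [2.0, -0.3, 0.6]
gripper_width: 1.002
grasp_force: 0.0
t 1.9 pos [ 0.4613 -0.1829  0.2318] F [ 2.  -0.3  0.6] M [ 0.   -0.08 -0.01]
shift [-0.003  -0.4955  0.1116] turn [ 0.02 -0.06  0.  ]
```

```bash
python3 -m crank '[{"delta_rot":[0,0,0],"xyz":[0,-0.048,0],"fingers":-1},{"delta_rot":[0,0,0],"xyz":[0,-0.096,0],"fingers":-1},{"delta_rot":[0,0,0],"xyz":[0,-0.144,0],"fingers":-1},{"delta_rot":[0,0,0],"xyz":[0,-0.192,0],"fingers":-1},{"delta_rot":[0,0,0],"xyz":[0,-0.24,0.02],"fingers":-1},{"delta_rot":[0,0,0],"xyz":[0,-0.288,0.04],"fingers":-1},{"delta_rot":[0,0,0],"xyz":[-0.001,-0.336,0.06],"fingers":-1},{"delta_rot":[0,0,0],"xyz":[-0.002,-0.38,0.08],"fingers":-1},{"delta_rot":[0,0,0],"xyz":[-0.003,-0.425,0.1],"fingers":-1},{"delta_rot":[0,0,0],"xyz":[-0.003,-0.465,0.112],"fingers":-1}]'; python3 -m crank '[{"delta_rot":[0,0,0],"xyz":[0,-0.026,0],"fingers":-1},{"delta_rot":[0,0,0],"xyz":[0,-0.03,0],"fingers":-1},{"delta_rot":[0,0,0],"xyz":[0,-0.03,0],"fingers":-1},{"delta_rot":[0,0,0],"xyz":[0,-0.03,0],"fingers":-1}]'; python3 go.py .511 .310 .006 -6.1
python3 - <<'E'
from h import *
o=[]
for n in("top","side"):
    c=viewer.read_camera(n); p=proj(c,[.511,.31,.01]).astype(int); print(p)
    o.append(cv2.resize(c["img"][max(0,p[1]-70):p[1]+70,p[0]-70:p[0]+70,::-1],(390,390),interpolation=2))
cv2.imwrite("pics/g1.png",np.hstack(o))
E
```

```text
t: 2.9
eef_pos: [0.5063, 0.2797, 0.1179]
tool_rot: [0.0, 0.999, -0.053, -0.0]
contact_force: [0.8, -0.4, 0.1]
gripper_width: 0.996
grasp_force: 0.0
t: 3.3
eef_pos: [0.5104, 0.3061, 0.1194]
tool_rot: [0.001, 0.999, -0.054, 0.0]
contact_force: [0.4, -1.0, 0.3]
gripper_width: 1.001
grasp_force: 0.0
t 3.3 pos [0.5104 0.3061 0.1194] F [ 0.4 -1.   0.3] M [ 0.02 -0.02  0.07]
shift [ 1.000e-04 -4.000e-03  1.134e-01] turn [ 0.06 -0.02 -0.08]
[275 211]
[289 163]
```

View pics/g1.png

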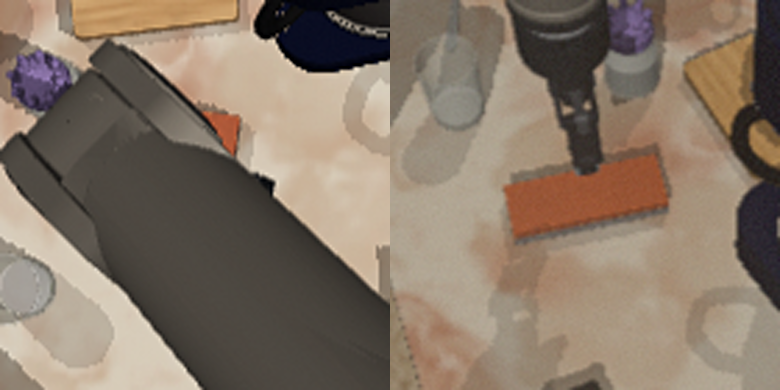

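The gripper is centred over the stone, at about (585,170) in the right half, and clear of the shaker and tumbler. Next I descend and grip.

```bash
python3 -m crank '[{"delta_rot":[0,0,0],"xyz":[0,-0.003,0.03],"fingers":-1},{"delta_rot":[0,0,0],"xyz":[0,-0.003,0.06],"fingers":-1},{"delta_rot":[0,0,0],"xyz":[0,-0.003,0.085],"fingers":-1},{"delta_rot":[0,0,0],"xyz":[0,-0.003,0.1],"fingers":-1},{"delta_rot":[0,0,0],"xyz":[0,-0.003,0.11],"fingers":-1},{"delta_rot":[0,0,0],"xyz":[0,-0.003,0.114],"fingers":-1},{"delta_rot":[0,0,0],"xyz":[0,-0.003,0.114],"fingers":-1}]'; python3 -m crank '[{"delta_rot":[0,0,0],"xyz":[0,0,0],"fingers":1},{"delta_rot":[0,0,0],"xyz":[0,0,0],"fingers":1},{"delta_rot":[0,0,0],"xyz":[0,0,0],"fingers":1},{"delta_rot":[0,0,0],"xyz":[0,0,0],"fingers":1},{"delta_rot":[0,0,0],"xyz":[0,0,0],"fingers":1},{"delta_rot":[0,0,0],"xyz":[0,0,0],"fingers":1},{"delta_rot":[0,0,0],"xyz":[0,0,0],"fingers":1}]' 100;python3 go.py .50 .25 .2 -6.1
```

```text
t: 4.1
eef_pos: [0.5107, 0.3108, 0.0056]
tool_rot: [-0.0, 0.999, -0.053, 0.0]
contact_force: [0.3, 0.5, 0.7]
gripper_width: 0.996
grasp_force: 0.0
t: 4.8
eef_pos: [0.5111, 0.311, 0.0069]
tool_rot: [-0.0, 0.999, -0.053, 0.001]
contact_force: [-1.9, -2.0, 8.3]
gripper_width: 0.629
grasp_force: 105.6
t 4.8 pos [0.5111 0.311  0.0069] F [-1.9 -2.   8.3] M [-0.55  0.44  0.02]
shift [-0.0042  0.0617 -0.1931] turn [-0.03 -0.09  0.  ]
```

```bash
python3 -m crank '[{"delta_rot":[0,0,0],"xyz":[0,0,-0.015],"fingers":1},{"delta_rot":[0,0,0],"xyz":[0,0.0,-0.05],"fingers":1},{"delta_rot":[0,0,0],"xyz":[-0.01,0.0,-0.09],"fingers":1},{"delta_rot":[0,0,0],"xyz":[-0.02,0.015,-0.13],"fingers":1},{"delta_rot":[0,0,0],"xyz":[-0.025,0.04,-0.16],"fingers":1},{"delta_rot":[0,0,0],"xyz":[-0.03,0.08,-0.16],"fingers":1},{"delta_rot":[0,0,0],"xyz":[-0.03,0.12,-0.16],"fingers":1},{"delta_rot":[0,0,0],"xyz":[-0.03,0.16,-0.16],"fingers":1},{"delta_rot":[0,0,0],"xyz":[-0.025,0.2,-0.16],"fingers":1},{"delta_rot":[0,0,0],"xyz":[-0.02,0.24,-0.16],"fingers":1}]'; cat > st.py <<'E'
from h import *
import sys
# python3 st.py theta XT h [u0 w0]  (mm, deg): TCP target putting stone's low top corner at world XT, bottom corner h above bed
U0,W0,Y=0.,6.5,-.1315
def tgt(th,xt,h,u0=U0,w0=W0):
    t=np.radians(th); a=np.array([np.cos(t),-np.sin(t)]); b=np.array([np.sin(t),np.cos(t)])
    B=np.array([xt,0])-22*b; B[1]=30+h
    q=(B+(u0-75)*a+w0*b)/1000
    return np.array([q[0],Y,q[1]]),R.from_euler("y",th,degrees=True)*R.from_euler("x",180,degrees=True)
def inv(pos,T,u0=U0,w0=W0):
    z=T.apply([1,0,0]); th=np.degrees(np.arctan2(-z[2],z[0])); p,_=tgt(th,0,0,u0,w0)
    d=(np.array(pos)-p)*1000; return th,d[0],d[2]
if __name__=="__main__":
    s,T=tool(); print("t",round(s["t"],2),"pos",np.round(s["eef_pos"],4),"F",np.round(s["contact_force"],1),"M",np.round(s["torque"],2))
    print("now th,XT,h",np.round(inv(s["eef_pos"],T),1),"yaw",np.round(np.degrees(np.arctan2(*T.apply([1,0,0])[[1,0]])),2))
    for g in sys.argv[1:]:
        p,Tg=tgt(*map(float,g.split(",")))
        print(g,"shift",np.round(T.inv().apply(p-s["eef_pos"]),4),"turn",np.round((T.inv()*Tg).as_rotvec(degrees=True),2))
E
python3 st.py 18,614,60 18,614,30
```

```text
t: 5.8
eef_pos: [0.4643, 0.0728, 0.1662]
tool_rot: [-0.0, 0.999, -0.053, 0.0]
contact_force: [0.8, -0.2, -2.1]
gripper_width: 0.621
grasp_force: 106.4
t 5.8 pos [0.4643 0.0728 0.1662] F [ 0.8 -0.2 -2.1] M [-0.04 -0.06 -0.02]
now th,XT,h [ -0.  539.3 129.7] yaw -6.04
18,614,60 shift [0.0946 0.1954 0.0469] turn [ -0.95 -18.03  -6.  ]
18,614,30 shift [0.0946 0.1954 0.0769] turn [ -0.95 -18.03  -6.  ]
```

```bash
python3 -m crank '[{"delta_rot":[0,-3,-2],"xyz":[0.015,0.045,0],"fingers":1},{"delta_rot":[0,-6,-3],"xyz":[0.03,0.09,0],"fingers":1},{"delta_rot":[-0.5,-10,-4],"xyz":[0.05,0.135,0],"fingers":1},{"delta_rot":[-0.7,-14,-5],"xyz":[0.07,0.17,0.01],"fingers":1},{"delta_rot":[-0.95,-18,-6],"xyz":[0.09,0.19,0.025],"fingers":1},{"delta_rot":[-0.95,-18,-6],"xyz":[0.095,0.195,0.04],"fingers":1},{"delta_rot":[-0.95,-18,-6],"xyz":[0.095,0.195,0.047],"fingers":1},{"delta_rot":[-0.95,-18,-6],"xyz":[0.095,0.195,0.047],"fingers":1},{"delta_rot":[-0.95,-18,-6],"xyz":[0.095,0.195,0.047],"fingers":1}]'; python3 st.py 18,612,15 18,612,6
python3 - <<'E'
from h import *
o=[]
for n in("top","side"):
    c=viewer.read_camera(n); p=proj(c,[.556,-.131,.06]).astype(int)
    o.append(cv2.resize(c["img"][max(0,p[1]-70):p[1]+70,p[0]-70:p[0]+70,::-1],(390,390),interpolation=2))
cv2.imwrite("pics/g2.png",np.hstack(o))
E
```

```text
t: 6.7
eef_pos: [0.5382, -0.1281, 0.1192]
tool_rot: [-0.0, 0.988, 0.001, -0.156]
contact_force: [-0.1, -0.1, -3.1]
gripper_width: 0.62
grasp_force: 106.3
t 6.7 pos [ 0.5382 -0.1281  0.1192] F [-0.1 -0.1 -3.1] M [ 0.03 -0.6   0.  ]
now th,XT,h [ 18.  614.3  59.9] yaw 0.09
18,612,15 shift [0.0116 0.0034 0.0434] turn [-0.02 -0.01  0.09]
18,612,6 shift [0.0144 0.0034 0.052 ] turn [-0.02 -0.01  0.09]
```

View pics/g2.png

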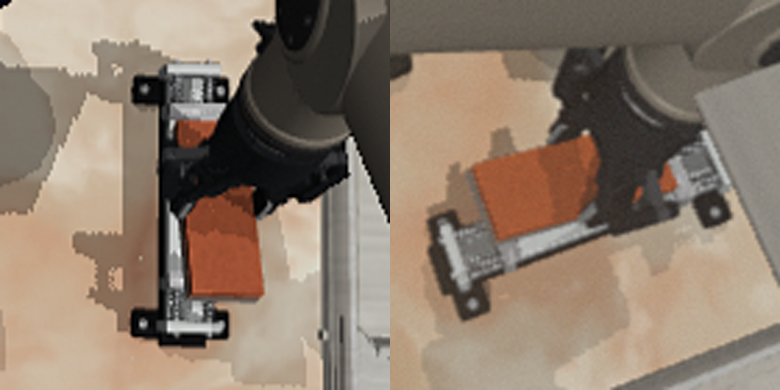

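The stone is tilted with its high end over the near jaw, at (225,270) in the top crop, and its low end is near the far jaw. Next I lower it until it touches the bed.

```bash
python3 -m crank '[{"delta_rot":[0,0,0],"xyz":[0.003,0.002,0.01],"fingers":1},{"delta_rot":[0,0,0],"xyz":[0.007,0.0034,0.025],"fingers":1},{"delta_rot":[0,0,0],"xyz":[0.011,0.0034,0.04],"fingers":1},{"delta_rot":[0,0,0],"xyz":[0.013,0.0034,0.048],"fingers":1},{"delta_rot":[0,0,0],"xyz":[0.0144,0.0034,0.052],"fingers":1},{"delta_rot":[0,0,0],"xyz":[0.0144,0.0034,0.052],"fingers":1},{"delta_rot":[0,0,0],"xyz":[0.0144,0.0034,0.052],"fingers":1}]' 110; python3 st.py 18,612,3
python3 -m crank '[{"delta_rot":[0,0,0],"xyz":[0.0006,0,0.0019],"fingers":1},{"delta_rot":[0,0,0],"xyz":[0.0009,0,0.0029],"fingers":1},{"delta_rot":[0,0,0],"xyz":[0.0009,0,0.0029],"fingers":1},{"delta_rot":[0,0,0],"xyz":[0.0009,0,0.0029],"fingers":1}]'; python3 st.py 18,612,1.5
```

```text
t: 7.5
eef_pos: [0.5368, -0.1331, 0.0646]
tool_rot: [-0.0, 0.988, -0.0, -0.156]
contact_force: [0.2, 0.1, -3.5]
gripper_width: 0.618
grasp_force: 119.1
t 7.5 pos [ 0.5368 -0.1331  0.0646] F [ 0.2  0.1 -3.5] M [ 0.02 -0.57  0.01]
now th,XT,h [ 18.  612.9   5.2] yaw -0.04
18,612,3 shift [-0.0002 -0.0016  0.0024] turn [-0.01 -0.01 -0.03]
t: 7.9
eef_pos: [0.5364, -0.1331, 0.0615]
tool_rot: [-0.0, 0.988, -0.0, -0.156]
contact_force: [0.2, -0.3, -2.2]
gripper_width: 0.624
grasp_force: 119.1
t 7.9 pos [ 0.5364 -0.1331  0.0615] F [ 0.2 -0.3 -2.2] M [-0.01 -0.52  0.02]
now th,XT,h [ 18.  612.5   2.1] yaw -0.04
18,612,1.5 shift [-0.0003 -0.0016  0.0008] turn [-0.01  0.   -0.03]
```

```bash
python3 -m crank '[{"delta_rot":[0,0,0],"xyz":[0.0003,-0.0015,0.001],"fingers":1},{"delta_rot":[0,0,0],"xyz":[0.0003,-0.0015,0.001],"fingers":1}]';  python3 -m crank '[{"delta_rot":[0,0,0],"xyz":[0.0003,0,0.001],"fingers":1},{"delta_rot":[0,0,0],"xyz":[0.0003,0,0.001],"fingers":1}]'|grep -E "pos|force"; python3 -m crank '[{"delta_rot":[0,0,0],"xyz":[0.0003,0,0.001],"fingers":1},{"delta_rot":[0,0,0],"xyz":[0.0003,0,0.001],"fingers":1}]'|grep -E "pos|force"; python3 st.py
```

```text
t: 8.1
eef_pos: [0.5363, -0.1313, 0.0603]
tool_rot: [-0.0, 0.988, -0.0, -0.157]
contact_force: [0.4, -0.6, -3.6]
gripper_width: 0.619
grasp_force: 119.1
eef_pos: [0.5362, -0.1315, 0.0594]
contact_force: [-0.3, 0.8, -0.4]
grasp_force: 119.3
eef_pos: [0.5359, -0.1315, 0.0586]
contact_force: [-3.2, 0.0, 4.0]
grasp_force: 119.7
t 8.5 pos [ 0.5359 -0.1315  0.0586] F [-3.2  0.   4. ] M [0.26 0.27 0.04]
now th,XT,h [ 18.1 612.   -0.9] yaw -0.03
```

```bash
python3 -m crank '[{"delta_rot":[0,0,0],"xyz":[-0.0006,0,-0.0019],"fingers":1},{"delta_rot":[0,0,0],"xyz":[-0.0006,0,-0.0019],"fingers":1},{"delta_rot":[0,0,0],"xyz":[0.0022,0,-0.0028],"fingers":1},{"delta_rot":[0,0,0],"xyz":[0.0051,0,-0.0037],"fingers":1},{"delta_rot":[0,0,0],"xyz":[0.0079,0,-0.0047],"fingers":1},{"delta_rot":[0,0,0],"xyz":[0.0079,0,-0.0047],"fingers":1}]';python3 st.py; python3 -m crank '[{"delta_rot":[0,0,0],"xyz":[0.0019,0,-0.0006],"fingers":1},{"delta_rot":[0,0,0],"xyz":[0.0038,0,-0.0012],"fingers":1},{"delta_rot":[0,0,0],"xyz":[0.0038,0,-0.0012],"fingers":1}]'|grep -E "force"; python3 st.py
```

```text
t: 9.1
eef_pos: [0.5459, -0.1316, 0.0601]
tool_rot: [-0.0, 0.988, -0.0, -0.156]
contact_force: [-0.1, 0.2, -2.9]
gripper_width: 0.619
grasp_force: 119.3
t 9.1 pos [ 0.5459 -0.1316  0.0601] F [-0.1  0.2 -2.9] M [ 0.01 -0.52 -0.01]
now th,XT,h [ 18.  622.    0.8] yaw -0.03
contact_force: [0.2, -0.4, -3.1]
grasp_force: 119.3
t 9.4 pos [ 0.5495 -0.1316  0.0602] F [ 0.2 -0.4 -3.1] M [-0.   -0.58 -0.03]
now th,XT,h [ 18.  625.6   0.8] yaw -0.03
```

```bash
python3 -m crank '[{"delta_rot":[0,0,0],"xyz":[0.001,0,-0.0008],"fingers":1},{"delta_rot":[0,0,0],"xyz":[0.0017,0,-0.0011],"fingers":1},{"delta_rot":[0,0,0],"xyz":[0.0017,0,-0.0011],"fingers":1}]'|grep -E "t_force"; python3 st.py;  python3 -m crank '[{"delta_rot":[0,0,0],"xyz":[0.0019,0,-0.0006],"fingers":1},{"delta_rot":[0,0,0],"xyz":[0.0019,0,-0.0006],"fingers":1}]'|grep -E "t_force"; python3 st.py; python3 -m crank '[{"delta_rot":[0,0,0],"xyz":[0.0019,0,-0.0006],"fingers":1},{"delta_rot":[0,0,0],"xyz":[0.0019,0,-0.0006],"fingers":1}]'|grep -E "t_force"; python3 st.py
```

```text
contact_force: [-2.1, -0.0, -3.2]
t 9.7 pos [ 0.5504 -0.1316  0.0606] F [-2.1 -0.  -3.2] M [ 0.1  -0.01 -0.01]
now th,XT,h [ 18.1 626.5   1.2] yaw -0.04
contact_force: [-4.2, -0.2, -2.8]
t 9.9 pos [ 0.5525 -0.1317  0.0606] F [-4.2 -0.2 -2.8] M [0.01 0.38 0.09]
now th,XT,h [ 18.1 628.6   1.1] yaw -0.04
contact_force: [-5.1, -0.8, -2.2]
t 10.1 pos [ 0.5542 -0.1316  0.0606] F [-5.1 -0.8 -2.2] M [0.06 0.61 0.04]
now th,XT,h [ 18.1 630.3   1. ] yaw -0.04
```

```bash
python3 -m crank '[{"delta_rot":[0,0,0],"xyz":[0.0019,0,-0.0007],"fingers":1},{"delta_rot":[0,0,0],"xyz":[0.0038,0,-0.0014],"fingers":1},{"delta_rot":[0,0,0],"xyz":[0.0057,0,-0.002],"fingers":1},{"delta_rot":[0,0,0],"xyz":[0.0076,0,-0.0026],"fingers":1},{"delta_rot":[0,0,0],"xyz":[0.0085,0,-0.003],"fingers":1},{"delta_rot":[0,0,0],"xyz":[0.0085,0,-0.003],"fingers":1}]' 120|grep -E "force"; python3 st.py
python3 - <<'E'
from h import *
o=[]
for n in("top","side"):
    c=viewer.read_camera(n); p=proj(c,[.556,-.131,.06]).astype(int)
    o.append(cv2.resize(c["img"][max(0,p[1]-70):p[1]+70,p[0]-70:p[0]+70,::-1],(390,390),interpolation=2))
cv2.imwrite("pics/g3.png",np.hstack(o))
E
```

```text
contact_force: [-9.9, 1.2, 1.2]
grasp_force: 128.1
t 10.7 pos [ 0.5611 -0.1317  0.0607] F [-9.9  1.2  1.2] M [0.15 1.64 0.01]
now th,XT,h [ 18.4 637.2   0.8] yaw -0.04
```

View pics/g3.png

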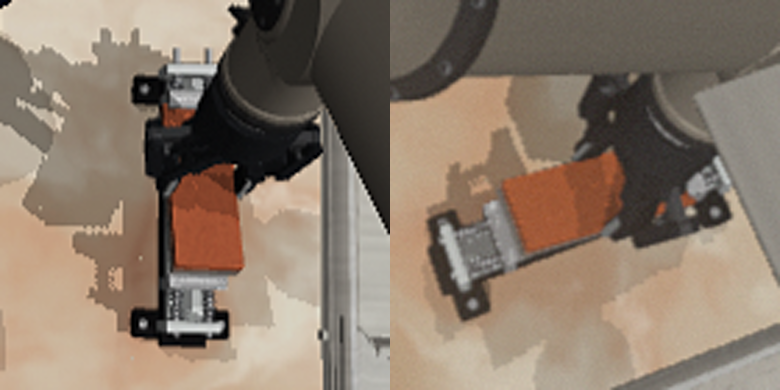

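The far jaw is pressed about 10 mm, with its rods showing at (190,55). The near end of the stone is above the near jaw, at (205,270). I keep pressing.

```bash
python3 -m crank '[{"delta_rot":[0,0,0],"xyz":[0.0017,0,-0.0012],"fingers":1},{"delta_rot":[0,0,0],"xyz":[0.0036,0,-0.0018],"fingers":1},{"delta_rot":[0,0,0],"xyz":[0.0055,0,-0.0025],"fingers":1},{"delta_rot":[0,0,0],"xyz":[0.0074,0,-0.0031],"fingers":1},{"delta_rot":[0,0,0],"xyz":[0.0074,0,-0.0031],"fingers":1}]'|grep -E "force"; python3 st.py
```

```text
contact_force: [-15.4, 0.4, 1.1]
grasp_force: 128.1
t 11.3 pos [ 0.5673 -0.1316  0.061 ] F [-15.4   0.4   1.1] M [0.19 2.6  0.02]
now th,XT,h [ 18.6 643.3   0.9] yaw -0.04
```

```bash
python3 -m crank '[{"delta_rot":[0,0,0],"xyz":[0.001,0,-0.0004],"fingers":1},{"delta_rot":[0,0,0],"xyz":[0.002,0,-0.0008],"fingers":1},{"delta_rot":[0,0,0],"xyz":[0.002,0,-0.0008],"fingers":1}]'|grep -E "force"; python3 st.py
cat > chk.py <<'E'
from st import *
# compare predicted stone wireframe with picture
def chk(name,u0=U0,w0=W0,dth=0):
    s,T=tool(); th,xt,h=inv(s["eef_pos"],T,u0,w0); o=[]
    S=T*R.from_euler("x",180,degrees=True)
    org=np.array(s["eef_pos"])+S.apply([-u0/1000,0,-w0/1000])
    for n in("top","side"):
        c=viewer.read_camera(n); p=proj(c,[.54,-.131,.06]).astype(int); k=5.5
        im=cv2.resize(c["img"][p[1]-50:p[1]+50,p[0]-35:p[0]+35,::-1],None,fx=k,fy=k,interpolation=2)
        f=lambda w:tuple(np.int32((proj(c,w)-p+[35.5,50.5])*k))
        V=[[f(org+S.apply([a*.075,b*.028,z])) for a,b in((1,1),(1,-1),(-1,-1),(-1,1))] for z in(0,.022)]
        for q,col in zip(V,((255,0,0),(0,255,0))): cv2.polylines(im,[np.array(q)],True,col,1,cv2.LINE_AA)
        for i in range(4): cv2.line(im,V[0][i],V[1][i],(255,255,0),1,cv2.LINE_AA)
        for x0,x1 in((.4765,.4915),):
            cv2.polylines(im,[np.array([f([x,y-.1315,.062]) for x,y in((x0,.025),(x0,-.025),(x1,-.025),(x1,.025))])],True,(0,0,255),1,cv2.LINE_AA)
        o.append(im)
    cv2.imwrite(name,np.hstack(o))
E
python3 -c "
from chk import *
chk('pics/c1.png')"
```

```text
contact_force: [-15.0, 1.0, 1.7]
grasp_force: 128.1
t 11.6 pos [ 0.5688 -0.1316  0.0611] F [-15.    1.    1.7] M [0.22 2.85 0.04]
now th,XT,h [ 18.7 644.8   0.9] yaw -0.04
```

View pics/c1.png

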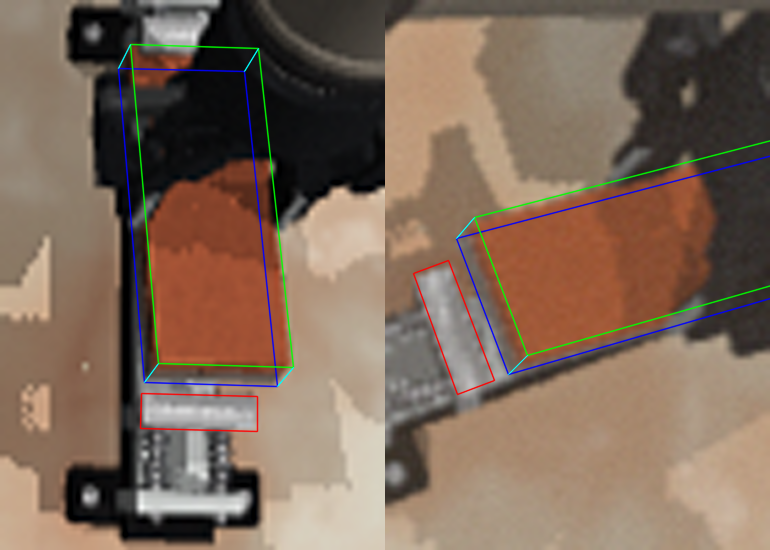

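Model and picture agree to about 1 mm, and the near end, around (220,375), clears the near lip box. Now I work out the lowering rows.

```bash
python3 st.py 18.7,645.8,1 16,645.8,1 13.5,645.8,1 11,645.8,1 9,645.8,1
```

```text
t 11.7 pos [ 0.5687 -0.1316  0.0611] F [-15.1   1.4   1.9] M [0.2  2.83 0.04]
now th,XT,h [ 18.7 644.7   0.9] yaw -0.04
18.7,645.8,1 shift [ 0.001  -0.0001 -0.0004] turn [-0.03  0.01 -0.04]
16,645.8,1 shift [ 0.0017 -0.0001  0.0028] turn [-0.03  2.71 -0.04]
13.5,645.8,1 shift [ 0.0025 -0.0001  0.0058] turn [-0.03  5.21 -0.04]
11,645.8,1 shift [ 0.0035 -0.0001  0.0087] turn [-0.03  7.71 -0.04]
9,645.8,1 shift [ 0.0044 -0.0001  0.0111] turn [-0.03  9.71 -0.04]
```

```bash
python3 -m crank '[{"delta_rot":[0,0,0],"xyz":[0.0011,0,-0.0004],"fingers":1},{"delta_rot":[0,1.35,0],"xyz":[0.0014,0,0.0012],"fingers":1},{"delta_rot":[0,2.7,0],"xyz":[0.0017,0,0.0028],"fingers":1},{"delta_rot":[0,4,0],"xyz":[0.0021,0,0.0043],"fingers":1},{"delta_rot":[0,5.2,0],"xyz":[0.0025,0,0.0058],"fingers":1},{"delta_rot":[0,5.2,0],"xyz":[0.0025,0,0.0058],"fingers":1}]'|grep -E "force"; python3 st.py 11,645.8,1 9,645.8,1 7,645.8,1 5,645.8,1
```

```text
contact_force: [-15.7, 1.2, 0.4]
grasp_force: 128.2
t 12.3 pos [ 0.5682 -0.1316  0.0542] F [-15.7   1.2   0.4] M [0.25 2.99 0.1 ]
now th,XT,h [1.360e+01 6.447e+02 3.000e-01] yaw -0.05
11,645.8,1 shift [ 0.0016 -0.0001  0.0022] turn [-0.03  2.56 -0.05]
9,645.8,1 shift [ 0.0023 -0.0001  0.0047] turn [-0.03  4.56 -0.05]
7,645.8,1 shift [ 0.0031 -0.0001  0.0071] turn [-0.03  6.56 -0.05]
5,645.8,1 shift [ 0.0039 -0.0001  0.0096] turn [-0.03  8.56 -0.05]
```

```bash
python3 -m crank '[{"delta_rot":[0,0,0],"xyz":[0.0012,0,-0.0009],"fingers":1},{"delta_rot":[0,1.3,0],"xyz":[0.0016,0,0.0006],"fingers":1},{"delta_rot":[0,2.6,0],"xyz":[0.002,0,0.0021],"fingers":1},{"delta_rot":[0,3.6,0],"xyz":[0.0024,0,0.0034],"fingers":1},{"delta_rot":[0,4.6,0],"xyz":[0.0028,0,0.0046],"fingers":1},{"delta_rot":[0,4.6,0],"xyz":[0.0028,0,0.0046],"fingers":1}]'|grep -E "force"; python3 st.py 9,645.8,0.8 7,645.8,0.8 5,645.8,0.8 3,645.8,.8
python3 -c "
from chk import *
chk('pics/c2.png')"
```

```text
contact_force: [-17.1, 1.4, 0.3]
grasp_force: 128.3
t 12.9 pos [ 0.5687 -0.1317  0.0485] F [-17.1   1.4   0.3] M [0.27 3.56 0.1 ]
now th,XT,h [9.100e+00 6.452e+02 2.000e-01] yaw -0.05
9,645.8,0.8 shift [ 0.0005 -0.0002 -0.0006] turn [-0.03  0.09 -0.05]
7,645.8,0.8 shift [ 0.0011 -0.0002  0.0019] turn [-0.03  2.09 -0.05]
5,645.8,0.8 shift [ 0.0017 -0.0002  0.0044] turn [-0.03  4.09 -0.05]
3,645.8,.8 shift [ 0.0025 -0.0002  0.0069] turn [-0.03  6.09 -0.05]
```

View pics/c2.png

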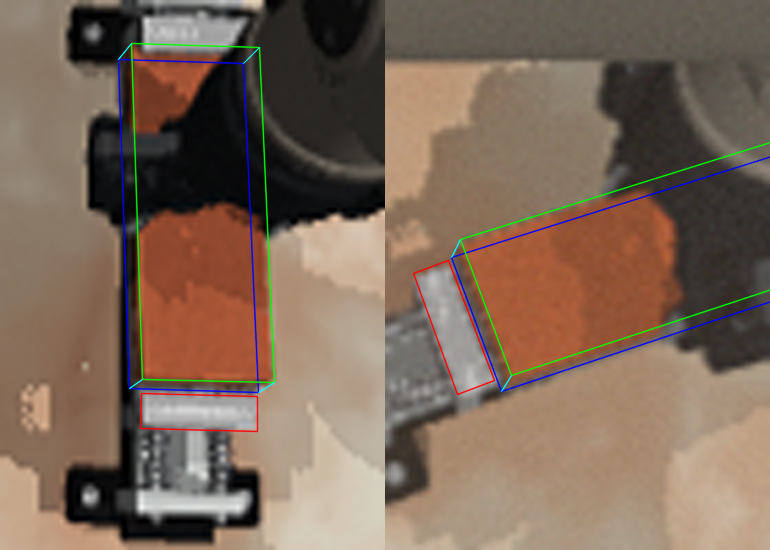

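The model fits again, with roughly a 2 to 3 mm gap to the near lip at row 395. I keep lowering with the jaw held.

```bash
python3 -m crank '[{"delta_rot":[0,1,0],"xyz":[0.0003,0,0.0006],"fingers":1},{"delta_rot":[0,2.1,0],"xyz":[0.0006,0,0.002],"fingers":1},{"delta_rot":[0,3.1,0],"xyz":[0.001,0,0.0033],"fingers":1},{"delta_rot":[0,4.1,0],"xyz":[0.0013,0,0.0045],"fingers":1},{"delta_rot":[0,4.1,0],"xyz":[0.0013,0,0.0045],"fingers":1}]'|grep -E "force"; python3 st.py 5,645.2,0.6 3,645.2,0.6 1.5,645.2,0.4 0,645.2,0.2
```

```text
contact_force: [-20.7, 0.9, 1.3]
grasp_force: 128.5
t 13.5 pos [ 0.5678 -0.1317  0.0431] F [-20.7   0.9   1.3] M [0.24 4.14 0.17]
now th,XT,h [ 5.200e+00  6.439e+02 -1.000e-01] yaw -0.06
5,645.2,0.6 shift [ 0.0013 -0.0002 -0.0006] turn [-0.03  0.15 -0.06]
3,645.2,0.6 shift [ 0.0019 -0.0002  0.002 ] turn [-0.03  2.15 -0.06]
1.5,645.2,0.4 shift [ 0.0024 -0.0002  0.0041] turn [-0.03  3.65 -0.06]
0,645.2,0.2 shift [ 0.003  -0.0002  0.0062] turn [-0.03  5.15 -0.06]
```

```bash
cat > jaw.py <<'E'
from st import *
s,T=tool(); print("F",np.round(s["contact_force"],1),np.round(inv(s["eef_pos"],T),1))
for n in("top","side"):
    c=viewer.read_camera(n)
    for t in("far_jaw","near_jaw"):
        for r in cut_out(n,t)[:1]:
            v,u=np.nonzero(r["pixels"]); X=np.array([at_z(c,(a,b),.062)[:2] for a,b in zip(u,v)])*1000
            print(n,t,round(r["score"],2),len(u),"x",np.round(np.percentile(X[:,0],[0,3,50,97,100]),1),"y",np.round(np.percentile(X[:,1],[3,97]),1))
    for y in(-.112,-.116,-.120):
        xs=np.arange(.615,.70,.003); print(y,[int(cv2.getRectSubPix(c["img"],(1,1),tuple(map(float,proj(c,[x,y,.062]))))[0,0].astype(int)@[1,0,0]) for x in xs])
E
python3 jaw.py
```

```text
F [-20.7   0.9   1.3] [ 5.200e+00  6.439e+02 -1.000e-01]
top far_jaw 0.6 167 x [639.9 640.3 648.  686.1 688.7] y [-152.7 -102.6]
top near_jaw 0.55 167 x [472.9 475.4 484.6 492.4 492.7] y [-153.4 -101.6]
-0.112 [114, 112, 114, 116, 152, 172, 162, 143, 149, 162, 180, 184, 166, 114, 85, 108, 178, 198, 175, 131, 146, 144, 145, 144, 144, 162, 205, 211, 210]
-0.116 [114, 113, 130, 173, 171, 169, 162, 142, 146, 159, 175, 183, 165, 109, 91, 90, 165, 199, 180, 151, 201, 198, 198, 200, 202, 204, 210, 210, 210]
-0.12 [116, 117, 136, 168, 165, 162, 146, 138, 141, 157, 174, 191, 167, 101, 93, 72, 162, 200, 185, 162, 210, 205, 204, 207, 208, 210, 210, 210, 210]
side far_jaw 0.42 93 x [636.5 637.3 645.  652.5 653.6] y [-158.2 -131.4]
side near_jaw 0.52 282 x [434.4 452.1 479.2 490.4 491.1] y [-159.4 -109.6]
-0.112 [106, 107, 107, 106, 107, 106, 106, 105, 104, 103, 96, 81, 73, 64, 56, 57, 66, 110, 139, 148, 145, 144, 142, 141, 142, 142, 145, 145, 144]
-0.116 [107, 107, 104, 107, 106, 103, 106, 103, 103, 103, 102, 97, 100, 96, 89, 88, 104, 113, 136, 144, 145, 142, 144, 142, 142, 144, 144, 147, 146]
-0.12 [112, 106, 105, 105, 104, 103, 103, 101, 104, 100, 98, 96, 94, 92, 100, 127, 159, 130, 137, 145, 144, 142, 141, 140, 141, 145, 147, 146, 146]
```

```bash
python3 -m crank '[{"delta_rot":[0,0,0],"xyz":[-0.0001,0,-0.0012],"fingers":1},{"delta_rot":[0,0,0],"xyz":[-0.0001,0,-0.0012],"fingers":1}]'|grep -E "force"; python3 st.py 5,645.2,0.8 3,645.2,0.8 1.5,645.2,0.6 0,645.2,0.2
```

```text
contact_force: [-19.1, 0.7, -2.6]
grasp_force: 128.1
t 14.0 pos [ 0.5681 -0.1316  0.0441] F [-19.1   0.7  -2.6] M [0.2  3.93 0.15]
now th,XT,h [  5.2 644.2   0.9] yaw -0.05
5,645.2,0.8 shift [ 0.0011 -0.0001  0.0002] turn [-0.03  0.18 -0.05]
3,645.2,0.8 shift [ 0.0017 -0.0001  0.0028] turn [-0.03  2.18 -0.05]
1.5,645.2,0.6 shift [ 0.0022 -0.0001  0.0049] turn [-0.03  3.68 -0.05]
0,645.2,0.2 shift [ 0.0028 -0.0001  0.0072] turn [-0.03  5.18 -0.05]
```

```bash
python3 -c "
from chk import *
chk('pics/c3.png')"
```

```text
(no output)
```

View pics/c3.png

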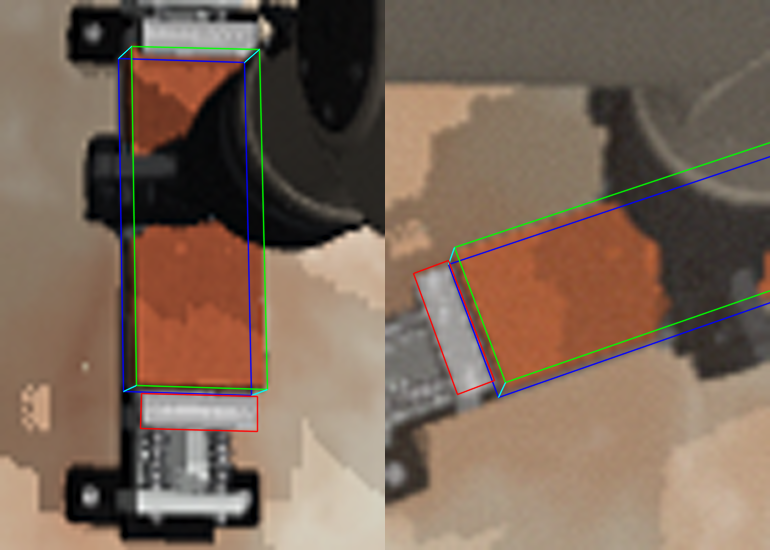

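The fit is good and the near end face is inside the lip, by about 2 to 3 mm at row 392. By position and by sight the far jaw is back about 17.5 mm. I finish lowering.

```bash
python3 -m crank '[{"delta_rot":[0,1.1,0],"xyz":[0.0003,0,0.0014],"fingers":1},{"delta_rot":[0,2.2,0],"xyz":[0.0007,0,0.0028],"fingers":1},{"delta_rot":[0,2.9,0],"xyz":[0.001,0,0.0038],"fingers":1},{"delta_rot":[0,3.7,0],"xyz":[0.0013,0,0.0049],"fingers":1},{"delta_rot":[0,3.7,0],"xyz":[0.0013,0,0.0049],"fingers":1}]'|grep -E "force"; python3 st.py 0,644.2,0.4 0,644.2,0 0,644.2,-0.4; python3 jaw.py | grep jaw
```

```text
contact_force: [-19.8, 1.2, -0.1]
grasp_force: 128.4
t 14.6 pos [ 0.568  -0.1317  0.0387] F [-19.8   1.2  -0.1] M [0.24 4.23 0.21]
now th,XT,h [1.500e+00 6.434e+02 2.000e-01] yaw -0.05
0,644.2,0.4 shift [ 0.0012 -0.0002  0.0017] turn [-0.02  1.53 -0.05]
0,644.2,0 shift [ 0.0012 -0.0002  0.0021] turn [-0.02  1.53 -0.05]
0,644.2,-0.4 shift [ 0.0012 -0.0002  0.0025] turn [-0.02  1.53 -0.05]
top far_jaw 0.64 115 x [640.8 641.  647.8 682.7 686.2] y [-151.7 -107.4]
top near_jaw 0.68 218 x [454.  458.7 482.3 492.3 492.8] y [-153.4 -101.5]
side far_jaw 0.35 601 x [560.4 566.  595.1 621.3 627.2] y [374.4 475.2]
side near_jaw 0.75 213 x [436.4 456.  480.7 489.8 490.6] y [-158.4 -110.7]
```

```bash
python3 -m crank '[{"delta_rot":[0,0.8,0],"xyz":[0.0004,0,0.0009],"fingers":1},{"delta_rot":[0,1.5,0],"xyz":[0.0008,0,0.002],"fingers":1},{"delta_rot":[0,1.5,0],"xyz":[0.0008,0,0.0024],"fingers":1},{"delta_rot":[0,1.5,0],"xyz":[0.0008,0,0.0024],"fingers":1}]'|grep -E "force"; python3 st.py 0,631,0;
```

```text
contact_force: [-23.4, 1.7, 8.8]
grasp_force: 129.7
t 15.3 pos [ 0.5689 -0.1317  0.0371] F [-23.4   1.7   8.8] M [0.34 5.02 0.21]
now th,XT,h [1.000e-01 6.439e+02 6.000e-01] yaw -0.05
0,631,0 shift [-0.0129 -0.0002  0.0007] turn [-0.    0.05 -0.05]
```

```bash
python3 -m crank '[{"delta_rot":[0,0,0],"xyz":[0,0,-0.0003],"fingers":1},{"delta_rot":[0,0,0],"xyz":[-0.001,0,-0.0005],"fingers":1},{"delta_rot":[0,0,0],"xyz":[-0.002,0,-0.0005],"fingers":1},{"delta_rot":[0,0,0],"xyz":[-0.003,0,-0.0005],"fingers":1},{"delta_rot":[0,0,0],"xyz":[-0.004,0,-0.0005],"fingers":1},{"delta_rot":[0,0,0],"xyz":[-0.005,0,-0.0005],"fingers":1},{"delta_rot":[0,0,0],"xyz":[-0.006,0,-0.0005],"fingers":1},{"delta_rot":[0,0,0],"xyz":[-0.007,0,-0.0005],"fingers":1},{"delta_rot":[0,0,0],"xyz":[-0.007,0,-0.0005],"fingers":1}]'|grep -E "force"; python3 st.py 0,631.3,0; python3 jaw.py | grep jaw
```

```text
contact_force: [-11.1, 0.1, -5.4]
grasp_force: 128.1
t 16.2 pos [ 0.5655 -0.1317  0.0374] F [-11.1   0.1  -5.4] M [0.06 2.84 0.22]
now th,XT,h [-4.000e-01  6.404e+02  1.400e+00] yaw -0.03
0,631.3,0 shift [-0.0092 -0.0002  0.0009] turn [-0.01 -0.36 -0.03]
top far_jaw 0.73 144 x [635.9 636.2 644.2 652.7 683.8] y [-152.8 -105. ]
top near_jaw 0.57 171 x [461.1 475.2 484.5 492.4 492.8] y [-153.4 -101.5]
side far_jaw 0.73 257 x [466.6 470.6 481.1 491.6 493.7] y [-161.9 -109. ]
side near_jaw 0.57 183 x [469.4 472.8 481.1 489.1 489.9] y [-156.8 -110.2]
```

```bash
python3 -m crank '[{"delta_rot":[0,-0.2,0],"xyz":[-0.001,0,0.0003],"fingers":1},{"delta_rot":[0,-0.3,0],"xyz":[-0.002,0,0.0003],"fingers":1},{"delta_rot":[0,-0.3,0],"xyz":[-0.003,0,0.0003],"fingers":1},{"delta_rot":[0,-0.3,0],"xyz":[-0.004,0,0.0003],"fingers":1},{"delta_rot":[0,-0.3,0],"xyz":[-0.005,0,0.0003],"fingers":1},{"delta_rot":[0,-0.3,0],"xyz":[-0.006,0,0.0003],"fingers":1},{"delta_rot":[0,-0.3,0],"xyz":[-0.007,0,0.0003],"fingers":1},{"delta_rot":[0,-0.3,0],"xyz":[-0.008,0,0.0003],"fingers":1},{"delta_rot":[0,-0.3,0],"xyz":[-0.008,0,0.0003],"fingers":1}]'|grep -E "force"; python3 st.py 0,631.3,0; python3 jaw.py | grep jaw
```

```text
contact_force: [-7.0, -1.3, -8.2]
grasp_force: 127.6
t 17.4 pos [ 0.5604 -0.1317  0.0377] F [-7.  -1.3 -8.2] M [-0.1   1.44  0.18]
now th,XT,h [-4.000e-01  6.353e+02  1.700e+00] yaw -0.03
0,631.3,0 shift [-0.0041 -0.0002  0.0012] turn [-0.01 -0.37 -0.03]
top far_jaw 0.44 167 x [628.8 630.8 638.7 650.3 679.7] y [-152.8 -102.7]
top near_jaw 0.54 161 x [457.2 465.4 482.8 490.3 490.7] y [-155.7 -101.6]
side far_jaw 0.6 146 x [627.6 629.1 636.7 644.6 646.5] y [-158.8 -117.1]
side near_jaw 0.51 196 x [470.7 472.6 480.7 489.1 489.9] y [-159.1 -110.6]
```

```bash
python3 -m crank '[{"delta_rot":[0,0,0],"xyz":[-0.0005,0,0.0006],"fingers":1},{"delta_rot":[0,0,0],"xyz":[-0.0015,0,0.001],"fingers":1},{"delta_rot":[0,0,0],"xyz":[-0.0025,0,0.001],"fingers":1},{"delta_rot":[0,0,0],"xyz":[-0.0035,0,0.001],"fingers":1},{"delta_rot":[0,0,0],"xyz":[-0.0045,0,0.001],"fingers":1},{"delta_rot":[0,0,0],"xyz":[-0.0055,0,0.001],"fingers":1},{"delta_rot":[0,0,0],"xyz":[-0.0055,0,0.001],"fingers":1}]'|grep -E "force"; python3 st.py 0,631.3,0; python3 jaw.py | grep jaw
```

```text
contact_force: [-1.7, -0.7, -9.7]
grasp_force: 127.5
t 18.4 pos [ 0.5582 -0.1317  0.0381] F [-1.7 -0.7 -9.7] M [-0.11  0.89  0.31]
now th,XT,h [ -0.8 633.    2.6] yaw -0.03
0,631.3,0 shift [-0.002  -0.0002  0.0016] turn [-0.   -0.76 -0.03]
top far_jaw 0.76 174 x [628.6 628.9 637.9 647.4 678.9] y [-154.7 -103.2]
top near_jaw 0.67 175 x [456.4 461.7 480.3 488.2 489.5] y [-153.4 -102.1]
side far_jaw 0.73 160 x [626.  626.6 634.7 642.9 645.5] y [-159.2 -116.4]
side near_jaw 0.55 208 x [432.7 440.5 478.1 486.8 487.6] y [-160.4 -111.5]
```

```bash
python3 -m crank '[{"delta_rot":[0,-0.4,0],"xyz":[-0.0005,0,0.0005],"fingers":1},{"delta_rot":[0,-0.8,0],"xyz":[-0.001,0,0.001],"fingers":1},{"delta_rot":[0,-0.8,0],"xyz":[-0.0015,0,0.0014],"fingers":1},{"delta_rot":[0,-0.8,0],"xyz":[-0.002,0,0.0014],"fingers":1},{"delta_rot":[0,-0.8,0],"xyz":[-0.002,0,0.0014],"fingers":1}]'|grep -E "force"; python3 st.py 0,631.3,0; python3 jaw.py | grep jaw
```

```text
contact_force: [-2.4, -0.3, 3.4]
grasp_force: 128.8
t 19.2 pos [ 0.558  -0.1316  0.038 ] F [-2.4 -0.3  3.4] M [-0.06  0.41  0.26]
now th,XT,h [-2.00e-01  6.33e+02  1.70e+00] yaw -0.04
0,631.3,0 shift [-0.0017 -0.0001  0.0015] turn [ 0.01 -0.16 -0.04]
top far_jaw 0.66 180 x [628.6 628.9 638.1 676.5 679. ] y [-152.8 -102.7]
top near_jaw 0.68 142 x [470.5 472.9 480.8 487.9 488.2] y [-153.4 -103.9]
side far_jaw 0.49 151 x [624.7 626.1 634.  642.5 644.7] y [-160.4 -118.1]
side near_jaw 0.58 217 x [466.6 468.5 477.7 486.8 488.1] y [-160.6 -112.6]
```

The stone is seated with the near jaw at about 4.5 mm and the far jaw at about 6.5 mm. I ease the grip, open the fingers and then withdraw.

```bash
python3 -m crank '[{"delta_rot":[0,0,0],"xyz":[0,0,0],"fingers":1},{"delta_rot":[0,0,0],"xyz":[0,0,0],"fingers":1},{"delta_rot":[0,0,0],"xyz":[0,0,0],"fingers":1}]' 20|grep force; python3 -m crank '[{"delta_rot":[0,0,0],"xyz":[0,0,0],"fingers":-0.4},{"delta_rot":[0,0,0],"xyz":[0,0,0],"fingers":-0.6},{"delta_rot":[0,0,0],"xyz":[0,0,0],"fingers":-0.8},{"delta_rot":[0,0,0],"xyz":[0,0,0],"fingers":-1},{"delta_rot":[0,0,0],"xyz":[0,0,0],"fingers":-1},{"delta_rot":[0,0,0],"xyz":[0,0,0],"fingers":-1}]'; python3 -m crank '[{"delta_rot":[0,0,0],"xyz":[0,0,-0.01],"fingers":-1},{"delta_rot":[0,0,0],"xyz":[0,0,-0.03],"fingers":-1},{"delta_rot":[0,0,0],"xyz":[0,0,-0.06],"fingers":-1},{"delta_rot":[0,0,0],"xyz":[0,0,-0.1],"fingers":-1},{"delta_rot":[0,0,0],"xyz":[0,0,-0.14],"fingers":-1},{"delta_rot":[0,0,0],"xyz":[-0.03,-0.04,-0.14],"fingers":-1},{"delta_rot":[0,0,0],"xyz":[-0.06,-0.08,-0.14],"fingers":-1},{"delta_rot":[0,0,0],"xyz":[-0.06,-0.12,-0.14],"fingers":-1},{"delta_rot":[0,0,0],"xyz":[-0.06,-0.16,-0.14],"fingers":-1},{"delta_rot":[0,0,0],"xyz":[-0.06,-0.2,-0.14],"fingers":-1}]'; python3 jaw.py|grep jaw
python3 - <<'E'
from h import *
o=[]
for n in("top","side"):
    c=viewer.read_camera(n); p=proj(c,[.556,-.131,.06]).astype(int)
    for r in cut_out(n,"whetstone")[:1]: print(n,r["score"],np.round(outline(c,r["pixels"],.052),1))
    o.append(cv2.resize(c["img"][max(0,p[1]-60):p[1]+60,p[0]-60:p[0]+60,::-1],(390,390),interpolation=2))
cv2.imwrite("pics/f.png",np.hstack(o))
E
```

```text
contact_force: [0.5, -0.0, 4.3]
grasp_force: 128.9
t: 20.4
eef_pos: [0.5566, -0.1316, 0.0369]
tool_rot: [-0.0, 1.0, -0.0, -0.0]
contact_force: [0.2, 0.3, -0.1]
gripper_width: 0.998
grasp_force: 0.0
t: 21.4
eef_pos: [0.4965, 0.0698, 0.1781]
tool_rot: [0.0, 1.0, -0.0, 0.001]
contact_force: [0.1, 0.7, -0.2]
gripper_width: 0.999
grasp_force: 0.0
top far_jaw 0.54 141 x [627.9 628.2 635.4 643.1 645. ] y [-152.8 -102.7]
top near_jaw 0.6 45 x [473.7 473.8 480.8 485.8 485.9] y [-155.8 -139.3]
side near_jaw 0.59 198 x [434.8 467.9 476.5 484.9 485.8] y [-159.8 -111.9]
top 0.96 [ 5.589e+02 -1.285e+02  1.413e+02  6.010e+01  2.000e-01]
side 0.73 [ 556.1 -134.8  145.7   63.5   -1.4]
```

View pics/f.png

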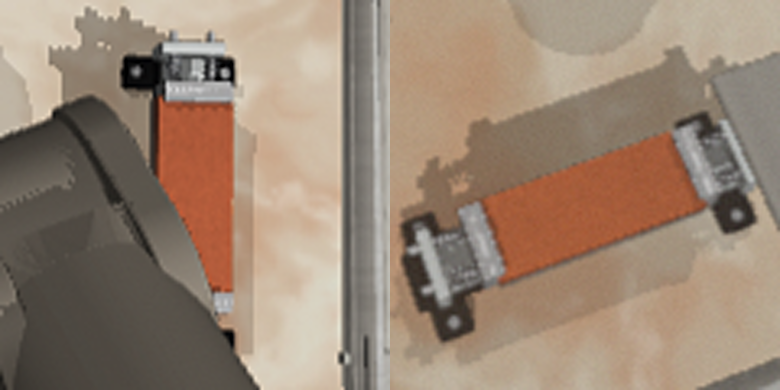

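The stone lies flat with both lips over its ends, at (480,245) and (690,165) in the side crop. The gripper is clear, so I hand in.

```bash
python3 -c "
from station import job
print(job.hand_in())"
```

```text
the job is handed in; nothing more can be done
None
```

The job is handed in: in the last pictures the stone lies flat and centred under both jaw lips and the gripper is clear of it. The other items were not in the last close-ups, and hand-in gave no verdict.

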